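# Find and flag the loose nut on the pressure-chamber lid

## Robot

A 6-joint arm with a two-finger parallel gripper is mounted at the origin on the work surface. World frame = base frame: x ahead of the robot, y to its left, z up, the work surface at z = 0. Lengths are in mm, angles in rad, forces in N, time in s.
With the tool pointing down it reaches from about 350 to 975 mm from the base axis. Payload 7.1 kg.
Tool frame: the origin (TCP) lies at the very end of the fingers, on their centre line; the grasp point (between the pads) lies 19 mm behind it (ctrl.grasp_offset is the distance from the TCP to the grasp point, in mm); z points along the fingers, y is the line along which they close (so a half turn about z gives the same grasp; the last joint's range is limited). The gripper opens to 88 mm and grips with 3 to 60 N. Pads are 20 mm wide; open, the fingers measure 115 mm over their backs; the gripper's body (75 mm by 178 mm) begins 61 mm behind the grasp point.
Start: joints at [-1.144, 0.423, 1.63, -0, 1.089, -0.019], TCP at [269.502, -563.891, 222.675] pointing down, gripper open.
Joint ranges: [-3, 3], [-0.9, 2.11], [0.09, 2.58], [-1.31, 4.45], [0.11, 2.69], [-2.54, 2.54]. Speed limits (rad/s): [2.39, 2.39, 3.01, 3.14, 3.14, 3.14].

## Interface

Orientations are given as a rotation vector (axis times angle).
In Python, from workcell import ctrl, viewer, ticket, models gives the robot as it stands.
- The arm moves only by the tool play_rows, never from a script. Its arguments are lists of equal length, an entry for each row: "dp": the shift along the world's x, y, z in mm, a list of three; "yaw": the turn about the world's z in degrees. In form: {"dp": [[tx, ty, tz], ...], "yaw": [yaw, ...]}. A call has 1 to 8 rows; each row shifts and turns the commanded pose from where the row before left it; what a row does not reach is not made up. A row lasts 1/12 s, in which the tool goes at most 41.7 mm and 7.16 degrees, less where a joint would pass 70% of its speed; a pose out of reach is approached as far as the arm can. A call is refused whole if a number of a shift passes 41.7 or a number of a turn 7.16, either way. A call with a gripper value outside its range is refused whole. "gripper" is the closure, from 0 (fully open) to 1 (shut), set as the call begins (left out, the last holds). The fingers move at their own pace and stop on an object; the grip force is fixed at half the most. Time passes only in rows, so rows that do not move let the fingers close. It gives the time, the measured TCP pose, the force, the opening and the grip force at its end, in the units of the state.
- ctrl.get_obs(): the state, without advancing time (a new reading comes with each control period).
- viewer.get_image(name): name is "side" or "top" or "wrist"; returns a dict with "pixels" (480x640x3 uint8, red, green, blue), "range_z" (480x640 float32, mm along the optical axis (not along the pixel's ray), 0 where there is no reading), "fx", "fy", "cx", "cy" (pixels), "dist_coeffs" ([k1, k2, p1, p2, k3] as OpenCV has them; the pictures are not rectified), "T" (4x4, takes a point from camera to world coordinates); the wrist camera has in their place "hand_eye" (4x4, takes a point from camera to tool coordinates, whose origin is the TCP and whose axes are the flange's). Camera axes: x right, y up, looking along -z (the intrinsics and any distortion apply to the point x, -y, -z); pixel columns grow to the right and rows downward; lengths in mm; the calibration is good to about 2 mm. A picture is of the moment at which its call begins: read the wrist's pose just before it.
- ticket.close_job(): hands the job in; it is judged then, once.
Trained networks look in a picture, given as the dict that the camera call returned (one of the last four; its "shot" number tells which), for a name from the list of things; names that differ only in an ending like _2 or _b are one class to them, and where a whole thing is asked for, a point or a joint stands for the part that bears it (a point fixed in the world has none). Each returns a list of dicts, best first, with "conf" (0 to 1); they miss things now and then, are a little off and sometimes report something else, mostly with a low value. They report only what shows in the picture. A call takes as long as a camera call. They do not tell look-alikes from the thing itself.
- models.look_for(picture, name): "bbox" ([centre column, centre row, width, height] in pixels, round what is visible of it).
- models.landmark_of(picture, name): "location" ([column, row] in pixels: a listed point, or the origin of a listed thing).
The state is a dict: "t": time; "qpos": joint angles; "qvel": joint speeds; "joint_torque": joint torques, N m; "ee_pos": TCP position; "orientation": TCP orientation; "ft_force": force on the tool from outside, world axes, zero at the start; "moment": the same for the moment, N m; "width": finger opening in mm; "grasp_force": force on a finger pad.
Only numpy, scipy, OpenCV 4.12 (cv2) and the standard library are available. Lean on these libraries where they do the work, as an engineer would, in place of code of your own. Each camera call takes 0.05 s, during which the arm holds its last target. There are 200 camera calls.

## Task

One of the three T-bar nuts on the dryer's chamber lid has worked loose: before the pressure run, find it by pressing the bars gently sideways near their ends, clockwise (tightening), where a sound nut holds firm against 10 N and must not be shifted, while the loose one gives way. Swing the loose nut on by at least 20 degrees to be sure of it, then slip the marker cap over the end of that nut's stud, right down on to the nut and standing upright, and let go. Do not turn any nut anticlockwise, and leave the jar, the knife box and the stub block where they are.

Things in the scene. Friction and masses are not known exactly. Their poses are not given: they have to be found in the camera images.
- bar_1 (a point): T-bar hand nut 1: point on its turning axis, half-way along the bar, 26 mm above the lid. A level steel bar 9 mm thick runs through the hub along this point's x axis, reaching 42 mm to either side, with a 13 mm ball at each end. Hub 26 mm across, its top 13 mm above this point. z is up, the turning axis; the nut does not rise or sink as it turns.
- stud_top_1 (a point): middle of the top end of the fixed upright stud of nut 1: 12 mm across, standing 18 mm above the top of the hub, 57 mm above the lid.
- nut_1 (a joint): how far nut 1 has been turned, rad: 0 at the start, growing clockwise seen from above (tightening). A loose nut gives at about 0.15 N m (4 to 5 N near a bar end) and drags on at that; a sound one holds to 0.75 N m or more (about 20 N at a bar end).
- bar_2 (a point): T-bar hand nut 2: point on its turning axis, half-way along the bar, 26 mm above the lid. A level steel bar 9 mm thick runs through the hub along this point's x axis, reaching 42 mm to either side, with a 13 mm ball at each end. Hub 26 mm across, its top 13 mm above this point. z is up, the turning axis; the nut does not rise or sink as it turns.
- stud_top_2 (a point): middle of the top end of the fixed upright stud of nut 2: 12 mm across, standing 18 mm above the top of the hub, 57 mm above the lid.
- nut_2 (a joint): how far nut 2 has been turned, rad: 0 at the start, growing clockwise seen from above (tightening). A loose nut gives at about 0.15 N m (4 to 5 N near a bar end) and drags on at that; a sound one holds to 0.75 N m or more (about 20 N at a bar end).
- bar_3 (a point): T-bar hand nut 3: point on its turning axis, half-way along the bar, 26 mm above the lid. A level steel bar 9 mm thick runs through the hub along this point's x axis, reaching 42 mm to either side, with a 13 mm ball at each end. Hub 26 mm across, its top 13 mm above this point. z is up, the turning axis; the nut does not rise or sink as it turns.
- stud_top_3 (a point): middle of the top end of the fixed upright stud of nut 3: 12 mm across, standing 18 mm above the top of the hub, 57 mm above the lid.
- nut_3 (a joint): how far nut 3 has been turned, rad: 0 at the start, growing clockwise seen from above (tightening). A loose nut gives at about 0.15 N m (4 to 5 N near a bar end) and drags on at that; a sound one holds to 0.75 N m or more (about 20 N at a bar end).
- washer_a (a joint): turn, rad, of one of the three steel friction washers under the nuts (34 mm across, 3 mm thick, alike), each turning with its nut; which lies under which nut varies and is not known. 0 at the start, growing clockwise seen from above.
- washer_b (a joint): turn, rad, of one of the three steel friction washers under the nuts (34 mm across, 3 mm thick, alike), each turning with its nut; which lies under which nut varies and is not known. 0 at the start, growing clockwise seen from above.
- washer_c (a joint): turn, rad, of one of the three steel friction washers under the nuts (34 mm across, 3 mm thick, alike), each turning with its nut; which lies under which nut varies and is not known. 0 at the start, growing clockwise seen from above.
- cap_mid (a point): marker cap: black ribbed plastic sleeve, 30 mm across, 50 mm tall, 30 to 55 g, closed at the top, with a bore 20 mm wide and 42 mm deep open below. It stands on its open end on the bench, left or right of the dryer. This point is its centre, half-way up; z runs up its axis. Seated, its rim rests on the hub's top and this point is 7 mm above the stud's top.
- cap: the same marker cap: the middle of its lower rim.
- dryer: critical-point dryer: white housing 240 x 240 mm, 110 mm high, fixed to the bench, with a round flange and lid 180 mm across on it; lid top 150 mm above the bench, sight glass in its middle, 5 mm proud. The three studs stand 65 mm from the lid's centre, 120 degrees apart. Origin: middle of the underside.
- jar_mid (a point): small amber sample jar, 52 mm across, 65 mm tall, on the bench on the other side of the dryer from the cap: its centre. To be left alone.
- knife_box: small blue knife box, 52 x 36 mm, 27 mm high, on the bench: middle of its underside. To be left alone.
- stub_block: grey block of specimen stubs, 85 x 55 mm, 24 mm high, on the bench: middle of its underside. To be left alone.
Not all that is in view belongs to the job. Leave any green look-alike of the cap alone.

How it is judged (in metres and radians):
On the way, in this order (a step that is already met when the one before it is completed fails the run):
1. the loose nut has been turned at least 17 degrees clockwise (value of joint washer_b above 0.3 rad), for 0.1 s.
2. the marker cap is down over the stud of the nut that gave way (((value of joint nut_1 above 0.3 rad and horizontal distance between cap_mid and stud_top_1 below 0.006 m and z of cap_mid in the frame of stud_top_1 between 0.003 and 0.012 m) or (value of joint nut_2 above 0.3 rad and horizontal distance between cap_mid and stud_top_2 below 0.006 m and z of cap_mid in the frame of stud_top_2 between 0.003 and 0.012 m) or (value of joint nut_3 above 0.3 rad and horizontal distance between cap_mid and stud_top_3 below 0.006 m and z of cap_mid in the frame of stud_top_3 between 0.003 and 0.012 m)) and angle between cap_mid's own z axis and vertical below 0.12 rad), for 0.2 s.
At the end, for the whole second after the job is handed in: Loose nut turned clockwise by 0.30 rad (17 degrees) or more; marker cap over that nut's stud, within 6 mm of its axis, right down on the nut (5 mm), upright within 7 degrees, released and still; the two sound nuts unshifted (0.1 rad) (all of step 2 and value of joint washer_a between -0.1 and 0.1 rad and value of joint washer_c between -0.1 and 0.1 rad and value of joint washer_b above 0.3 rad and linear speed of cap below 0.01 m/s); the robot touches nothing.
It fails at once if a sound nut is shifted by more than 0.1 rad, either way (value of joint any of washer_a, washer_c above 0.1 rad or value of joint any of washer_a, washer_c below -0.1 rad).
It fails at once if the loose nut is backed off (turned anticlockwise by more than 0.1 rad from the start) (value of joint washer_b below -0.1 rad).
It fails at once if the jar, knife box or stub block is moved by more than 30 mm (distance of any of jar_mid, knife_box, stub_block from where it was at the start of the episode above 0.03 m).
It also fails if it takes over 64 s, if anything falls off the work surface, if the arm or the gripper's body presses on something with over 40 N, if the wrist force passes 120 N, or if a joint passes its speed limit or range.

## Working session

There is one attempt and no reset: what is moved stays moved. The work goes in short steps, Python scripts to look and compute and a tool call to move; the robot and the scene stay as the last step left them, time stands still between calls to the robot, and variables do not carry over. Pictures are saved under pics/ and viewed, at most 10 in all, crops included, and the job is handed in when it is done.

Besides the shell and the picture viewer there is one more tool, called as name(argument=value, ...), one argument or row to a line, values as JSON. play_rows: Moves the arm, as the interface text tells. Its arguments: {"type":"object","properties":{"dp":{"type":"array"},"yaw":{"type":"array"},"gripper":{"type":"number"}},"required":["dp","yaw"]}

```bash
mkdir -p pics
cat > h.py <<'E'
import numpy as np, cv2
from scipy.spatial.transform import Rotation as R
from workcell import ctrl, viewer, ticket, models
def cam(name):
    o=ctrl.get_obs(); p=viewer.get_image(name)
    if 'T' in p: T=np.array(p['T'])
    else:
        W=np.eye(4); W[:3,:3]=R.from_rotvec(o['orientation']).as_matrix(); W[:3,3]=o['ee_pos']; T=W@np.array(p['hand_eye'])
    return p,T
def ray(p,T,uv):
    K=np.array([[p['fx'],0,p['cx']],[0,p['fy'],p['cy']],[0,0,1.]])
    a=cv2.undistortPoints(np.array(uv,float).reshape(-1,1,2),K,np.array(p['dist_coeffs'],float)).reshape(-1,2)
    d=np.c_[a[:,0],-a[:,1],-np.ones(len(a))]
    return T[:3,3], d@T[:3,:3].T, d
def atz(p,T,uv,z):
    o,d,_=ray(p,T,uv); return o+d*((z-o[2])/d[:,2])[:,None]
def depth(p,T,uv):
    o,d,_=ray(p,T,uv); uv=np.array(uv).reshape(-1,2).round().astype(int)
    return o+d*p['range_z'][uv[:,1],uv[:,0]][:,None]
def save(p,n): cv2.imwrite('pics/'+n,p['pixels'][:,:,::-1])
E
python3 - <<'E'
from h import *
np.set_printoptions(precision=1,suppress=True)
for c in ['top','side']:
    p,T=cam(c); save(p,c+'.png'); print(c,T[:3,3],p['fx'])
    for n in ['bar_1','stud_top_1','cap_mid','dryer','jar_mid','knife_box','stub_block']:
        for r in models.landmark_of(p,n)[:4]:
            print(n,round(r['conf'],2),np.array(r['location']),depth(p,T,r['location'])[0])
print(ctrl.get_obs())
E
```

```text
top [ 475.3   -5.2 1048.2] 517.9033088562052
bar_1 0.8 [314.1 238.6] [505.5  11.9 208.6]
bar_1 0.77 [258.2 205.3] [558.  105.9 199.3]
bar_1 0.75 [309.6 173.7] [614.5  23.1 189. ]
stud_top_1 0.84 [254.6 201.1] [563.8 110.9 208.4]
stud_top_1 0.61 [310.6 237.4] [507.4  17.6 206.6]
stud_top_1 0.6 [312.2 170.2] [617.2  18.4 208.9]
cap_mid 0.7 [173.2 276. ] [430.2 287.   50.3]
cap_mid 0.61 [202.9 306.1] [373.8 227.   47.8]
dryer 0.97 [300.5 212.2] [552.4  37.8 155.9]
jar_mid 0.71 [473.8 275. ] [ 450.1 -293.1   64.5]
knife_box 0.69 [467.  180.9] [ 636.2 -285.9   31.1]
stub_block 0.64 [180.8 174.1] [634.3 288.7  21.6]
side [380.  703.7 707.7] 449.4844787136683
bar_1 0.92 [278.5 231.2] [624.8  24.4 181.6]
bar_1 0.65 [299.4 262.4] [556.7 120.5 191.9]
bar_1 0.65 [337.5 233.9] [506.5  22.  189.8]
stud_top_1 0.89 [299.4 250.8] [558.3 110.8 210.4]
stud_top_1 0.74 [342.3 223.7] [498.9  13.4 208.8]
stud_top_1 0.69 [282.2 215.7] [618.9  11.1 210.5]
cap_mid 0.76 [354.7 404.9] [425.7 295.6  52.3]
dryer 0.91 [307.8 307.7] [537.1 151.2 112.2]
dryer 0.67 [301.5 263.9] [553.2 119.7 188.3]
jar_mid 0.82 [379.9 212.4] [ 450.4 -289.2   40.3]
knife_box 0.8 [311.6 214.4] [ 633.  -273.4   21.2]
stub_block 0.69 [238.6 395.8] [628.8 302.   25.4]
stub_block 0.55 [282.6 229.9] [616.1  24.2 185.8]
{'t': 0.8, 'qpos': array([-1.1,  0.4,  1.6,  0. ,  1.1, -0. ]), 'qvel': array([-0., -0.,  0.,  0., -0., -0.]), 'joint_torque': array([ -0. , -54.5, -27.4,   0.1,   0. ,  -0. ]), 'ee_pos': array([ 269.5, -563.9,  222.7]), 'orientation': array([3.1, 0.7, 0. ]), 'ft_force': array([-0.5,  0.1,  0.7]), 'moment': array([ 0., -0., -0.]), 'grasp_force': 0.0, 'width': 87.70837844637762}
```

View pics/top.png

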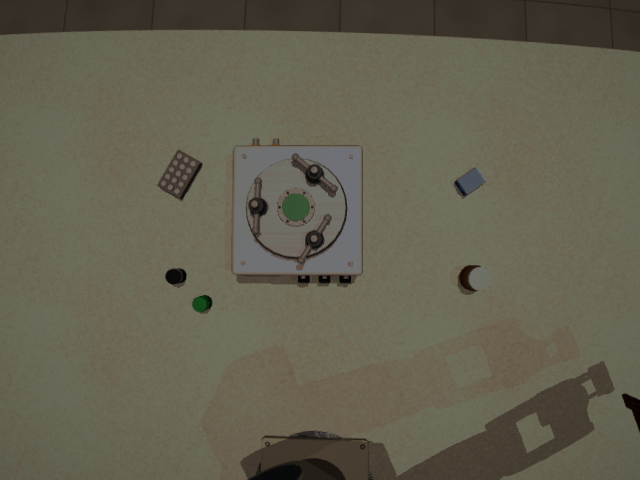

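View pics/side.png

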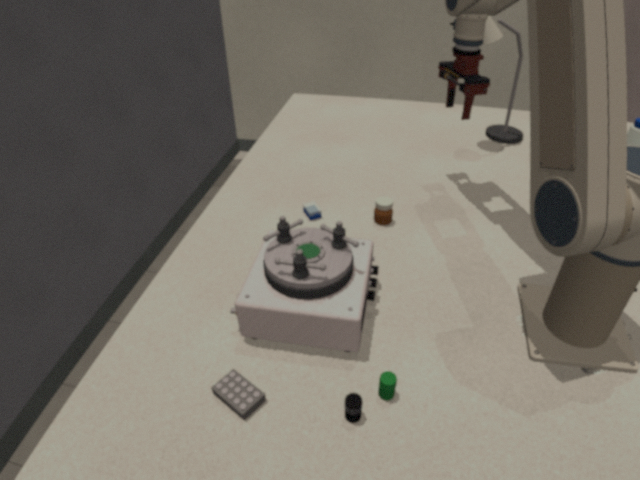

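The black cap is at top (176,276), with the green look-alike at (202,303). The nuts are at (257,205), (315,173) and (315,239). Next I go above the lid for a wrist view.

play_rows(
  dp=[
    [16, 36, 25],
    [16, 36, 25],
    [16, 36, 25],
    [16, 36, 25],
    [16, 36, 25],
    [16, 36, 25],
    [16, 36, 20],
    [16, 36, 20],
  ],
  yaw=[0, 0, 0, 0, 0, 0, 0, 0],
)

```text
t: 1.47
ee_pos: [385.7, -301.5, 395.7]
orientation: [3.063, 0.694, 0.001]
ft_force: [1.4, 0.9, -0.3]
width: 87.9
grasp_force: 0.0
```

play_rows(
  dp=[
    [16, 38, 0],
    [16, 38, 0],
    [16, 38, 0],
    [16, 38, 0],
    [16, 38, 0],
    [16, 38, 0],
    [16, 38, 0],
    [0, 0, 0],
  ],
  yaw=[0, 0, 0, 0, 0, 0, 0, 0],
)

```text
t: 2.13
ee_pos: [499.2, -31.5, 394.4]
orientation: [-3.06, -0.703, -0.003]
ft_force: [-0.7, 0.2, 0.9]
width: 87.6
grasp_force: 0.0
```

Run:
```python
from h import *
np.set_printoptions(precision=2,suppress=True)
o=ctrl.get_obs(); print(o['t'],o['ee_pos'],o['qpos'],R.from_rotvec(o['orientation']).as_matrix())
p,T=cam('wrist'); save(p,'w1.png'); print(T[:3,3],np.array(p['hand_eye']),p['fx'])
for n,z in [('bar_1',176),('stud_top_1',207),('dryer',0),('cap_mid',25)]:
    for r in models.landmark_of(p,n)[:4]:
        print(n,round(r['conf'],2),np.array(r['location']),atz(p,T,r['location'],z)[0])
p,T=cam('top')
for n,z in [('bar_1',176),('stud_top_1',207),('cap_mid',25)]:
    for r in models.landmark_of(p,n)[:4]:
        print(n,round(r['conf'],2),np.array(r['location']),atz(p,T,r['location'],z)[0])
```

```text
2.1333 [499.22 -31.47 394.43] [-0.09  0.07  1.7   0.    1.37  1.03] [[ 0.9   0.44  0.  ]
 [ 0.44 -0.9   0.  ]
 [ 0.   -0.   -1.  ]]
[567.57   1.69 557.36] [[   0.      0.96    0.28   76.3 ]
 [   1.     -0.      0.     -0.26]
 [   0.      0.28   -0.96 -162.78]
 [   0.      0.      0.      1.  ]] 343.13731780320626
bar_1 0.9 [285.9 198.2] [504.75  10.29 176.  ]
bar_1 0.76 [220.3 110.1] [559.05 110.75 176.  ]
bar_1 0.76 [324.6  99.9] [615.24  16.66 176.  ]
stud_top_1 0.91 [326.1  93.9] [616.8   16.53 207.  ]
stud_top_1 0.65 [212.3 107.8] [558.38 109.67 207.  ]
stud_top_1 0.57 [283.1 203.5] [503.65   9.92 207.  ]
dryer 0.93 [292.1 140.6] [561.8   42.91   0.  ]
dryer 0.21 [213.4 106.7] [555.15 172.52   0.  ]
cap_mid 0.92 [132.4 197.2] [376.64 232.3   25.  ]
cap_mid 0.89 [107.1 150.4] [428.17 290.21  25.  ]
bar_1 0.92 [256.7 204.1] [562.25 111.58 176.  ]
stud_top_1 0.76 [253.6 199.9] [565.92 112.78 207.  ]
cap_mid 0.63 [177.4 273.3] [434.72 286.07  25.  ]
cap_mid 0.62 [204.4 303.2] [377.33 229.44  25.  ]
```

View pics/w1.png

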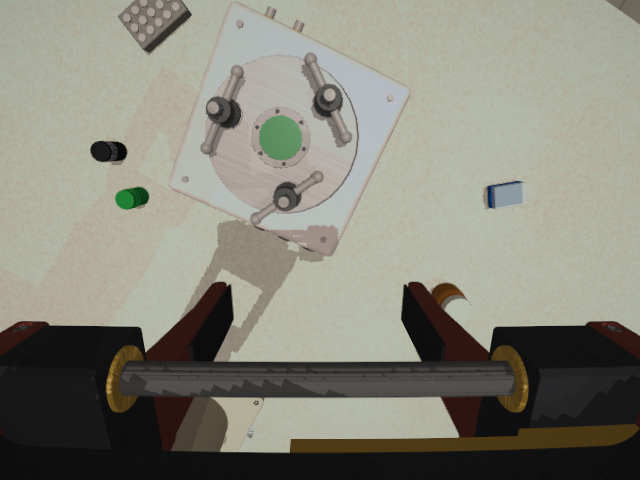

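The black cap is at wrist (108,150) and the green one at (132,198). The bar balls are at A (237,72)/(207,149), B (311,60)/(347,138) and C (319,178)/(256,218).

Run:
```python
from h import *
np.set_printoptions(precision=1,suppress=True)
p,T=cam('wrist')
b=dict(A=[(237,72),(207,149)],B=[(311,60),(347,138)],C=[(319,178),(256,218)])
S=dict(A=(557.4,110.5),B=(617.1,15),C=(504.6,11.1))
for k in b:
    e=atz(p,T,b[k],176)[:,:2]; d=e[0]-e[1]; L=np.linalg.norm(d)
    print(k,e.tolist(),'mid',e.mean(0),'L',L,'ang',np.degrees(np.arctan2(d[1],d[0])))
    for s in (1,-1):
        u=s*d/L; t=np.array([u[1],-u[0]]); c=np.array(S[k])+34*u
        print('  end u',u,'push t',t,'finger start (25mm off)',c-25*t)
```

```text
A [[599.3707893147424, 100.99985652016136], [514.9169720400226, 101.56263317451896]] mid [557.1 101.3] L 84.45569234713813 ang -0.3817974234774649
  end u [ 1. -0.] push t [-0. -1.] finger start (25mm off) [591.6 135.3]
  end u [-1.  0.] push t [0. 1.] finger start (25mm off) [523.2  85.7]
B [[641.607344166171, 37.43236375281345], [589.2934815090997, -29.48528258913292]] mid [615.5   4. ] L 84.93945854577083 ang 51.98295452196663
  end u [0.6 0.8] push t [ 0.8 -0.6] finger start (25mm off) [618.3  57.2]
  end u [-0.6 -0.8] push t [-0.8  0.6] finger start (25mm off) [615.9 -27.2]
C [[538.5465948994851, -20.701212596846595], [467.8177237915936, 24.464153343971546]] mid [503.2   1.9] L 83.91950600882215 ang -32.561098029132644
  end u [ 0.8 -0.5] push t [-0.5 -0.8] finger start (25mm off) [546.7  13.9]
  end u [-0.8  0.5] push t [0.5 0.8] finger start (25mm off) [462.5   8.3]
```

Run:
```python
from h import *
np.set_printoptions(precision=2,suppress=True)
o=ctrl.get_obs(); print(o['t'],o['ee_pos'],o['qvel'])
p,T=cam('wrist')
for n,z in [('bar_1',176),('stud_top_1',207),('cap_mid',25)]:
    for r in models.landmark_of(p,n)[:4]:
        print(n,round(r['conf'],2),np.array(r['location']),atz(p,T,r['location'],z)[0])
print(ctrl.get_obs()['ee_pos'])
```

```text
2.6333 [497.2  -38.07 394.46] [ 0.01  0.   -0.    0.    0.    0.  ]
bar_1 0.71 [214.8 106.5] [558.74 109.68 176.  ]
bar_1 0.59 [319.5  93.6] [616.57  16.13 176.  ]
stud_top_1 0.93 [281.8 201.2] [503.34   5.04 207.  ]
stud_top_1 0.81 [205.7 103.1] [558.51 109.45 207.  ]
stud_top_1 0.63 [323.3  88. ] [618.47  13.31 207.  ]
stud_top_1 0.62 [215.4 104.6] [561.17 100.45 207.  ]
cap_mid 0.89 [125.9 196.5] [372.97 235.42  25.  ]
cap_mid 0.63 [107.5 149. ] [430.55 283.01  25.  ]
[497.34 -37.42 394.38]
```

play_rows(
  dp=[
    [4, 20, 0],
    [4, 20, 0],
    [4, 20, 0],
    [4, 20, 0],
    [4, 20, 0],
    [4, 20, 0],
    [2, 4, 0],
    [0, 0, 0],
  ],
  yaw=[-4, -4, -4, -4, -4, -4, -2, 0],
  gripper=1,
)

```text
t: 3.5
ee_pos: [523.7, 88.1, 394.2]
orientation: [-3.141, 0.011, 0.0]
ft_force: [1.0, 0.4, -0.3]
width: 37.8
grasp_force: 0.0
```

play_rows(
  dp=[
    [0, 0, -35],
    [0, 0, -35],
    [0, 0, -35],
    [0, 0, -30],
    [0, 0, -15],
    [0, 0, 0],
    [0, 0, 0],
  ],
  yaw=[0, 0, 0, 0, 0, 0, 0],
)

```text
t: 4.08
ee_pos: [523.2, 86.4, 244.1]
orientation: [3.141, -0.012, -0.002]
ft_force: [-0.1, -0.5, -0.4]
width: 0.6
grasp_force: 0.0
```

play_rows(
  dp=[
    [0, 0, -25],
    [0, 0, -25],
    [0, 0, -20],
    [0, 0, -8],
    [0, 0, 0],
    [0, 0, 0],
  ],
  yaw=[0, 0, 0, 0, 0, 0],
)

```text
t: 4.58
ee_pos: [524.4, 86.9, 167.7]
orientation: [-3.141, 0.012, -0.003]
ft_force: [0.0, 0.4, -0.2]
width: 0.5
grasp_force: 0.0
```

play_rows(
  dp=[
    [0, 1, 0],
    [0, 1, 0],
    [0, 1, 0],
    [0, 0, 0],
  ],
  yaw=[0, 0, 0, 0],
)

```text
t: 4.92
ee_pos: [523.9, 90.2, 167.2]
orientation: [-3.141, 0.012, -0.002]
ft_force: [0.6, 0.3, -0.9]
width: 0.4
grasp_force: 0.0
```

play_rows(
  dp=[
    [0, 1, 0],
    [0, 1, 0],
    [0, 0, 0],
  ],
  yaw=[0, 0, 0],
)

```text
t: 5.17
ee_pos: [523.4, 92.1, 166.4]
orientation: [-3.142, 0.012, -0.0]
ft_force: [-0.4, 0.2, -0.5]
width: 0.4
grasp_force: 0.0
```

play_rows(
  dp=[
    [0, 1, 0],
    [0, 0, 0],
    [0, 0, 0],
  ],
  yaw=[0, 0, 0],
)

```text
t: 5.42
ee_pos: [523.4, 92.9, 166.3]
orientation: [3.142, -0.012, -0.0]
ft_force: [-1.0, 0.7, -0.5]
width: 0.8
grasp_force: 0.0
```

play_rows(
  dp=[
    [0, 1, 0],
    [0, 0, 0],
    [0, 0, 0],
  ],
  yaw=[0, 0, 0],
)

```text
t: 5.67
ee_pos: [523.4, 93.9, 166.3]
orientation: [-3.142, 0.012, 0.0]
ft_force: [0.5, 1.0, 0.2]
width: 0.2
grasp_force: 0.0
```

play_rows(
  dp=[
    [0, 1, 0],
    [0, 0, 0],
    [0, 0, 0],
  ],
  yaw=[0, 0, 0],
)

```text
t: 5.92
ee_pos: [523.4, 94.5, 166.3]
orientation: [3.141, -0.012, -0.0]
ft_force: [-0.5, -4.7, 0.1]
width: 0.3
grasp_force: 2.0
```

play_rows(
  dp=[
    [0, 0.5, 0],
    [0, 0, 0],
    [0, 0, 0],
  ],
  yaw=[0, 0, 0],
)

```text
t: 6.17
ee_pos: [523.4, 94.6, 166.3]
orientation: [3.14, -0.012, -0.0]
ft_force: [0.2, -6.0, 0.6]
width: 0.7
grasp_force: 3.2
```

play_rows(
  dp=[
    [0, 0.5, 0],
    [0, 0, 0],
    [0, 0, 0],
  ],
  yaw=[0, 0, 0],
)

```text
t: 6.42
ee_pos: [523.4, 94.8, 166.3]
orientation: [3.14, -0.012, -0.0]
ft_force: [0.2, -9.5, 0.5]
width: 0.3
grasp_force: 4.1
```

Nut A held 9.5 N without moving, so it's sound. Next is C.

play_rows(
  dp=[
    [0, -4, 0],
    [0, -4, 0],
    [0, 0, 25],
    [0, 0, 25],
    [0, 0, 15],
    [0, 0, 0],
  ],
  yaw=[0, 0, 0, 0, 0, 0],
)

```text
t: 6.92
ee_pos: [525.5, 88.3, 234.6]
orientation: [-3.14, 0.013, -0.009]
ft_force: [0.4, 0.7, 0.5]
width: 0.3
grasp_force: 0.0
```

play_rows(
  dp=[
    [4, -15, 0],
    [4, -15, 0],
    [4, -15, 0],
    [5, -15, 0],
    [6, -15, 0],
    [0, 0, 0],
    [0, 0, 0],
  ],
  yaw=[-6.5, -6.5, -6.5, -6.5, -6.5, 0, 0],
)

```text
t: 7.5
ee_pos: [546.0, 12.6, 230.4]
orientation: [-3.013, 0.89, 0.002]
ft_force: [-0.2, 0.3, 0.4]
width: 0.4
grasp_force: 0.0
```

play_rows(
  dp=[
    [0, 0, -25],
    [0, 0, -25],
    [0, 0, -12],
    [0, 0, -2],
    [0, 0, 0],
    [0, 0, 0],
  ],
  yaw=[0, 0, 0, 0, 0, 0],
)

```text
t: 8.0
ee_pos: [546.6, 13.4, 167.8]
orientation: [-3.013, 0.889, -0.001]
ft_force: [-0.4, -0.6, 0.5]
width: -0.1
grasp_force: 0.0
```

play_rows(
  dp=[
    [-0.54, -0.84, 0],
    [-0.54, -0.84, 0],
    [-0.54, -0.84, 0],
    [0, 0, 0],
  ],
  yaw=[0, 0, 0, 0],
)

```text
t: 8.33
ee_pos: [544.9, 10.2, 167.9]
orientation: [-3.012, 0.891, -0.001]
ft_force: [-0.4, 0.7, 0.0]
width: 0.4
grasp_force: 0.0
```

play_rows(
  dp=[
    [-0.54, -0.84, 0],
    [0, 0, 0],
    [0, 0, 0],
  ],
  yaw=[0, 0, 0],
)

```text
t: 8.58
ee_pos: [544.3, 9.5, 167.4]
orientation: [-3.012, 0.891, -0.0]
ft_force: [0.2, 0.4, -0.3]
width: 0.6
grasp_force: 0.0
```

play_rows(
  dp=[
    [-0.54, -0.84, 0],
    [0, 0, 0],
    [0, 0, 0],
  ],
  yaw=[0, 0, 0],
)

```text
t: 8.83
ee_pos: [543.7, 8.7, 167.3]
orientation: [3.013, -0.891, -0.0]
ft_force: [-0.2, -0.6, -0.3]
width: 0.6
grasp_force: 0.0
```

play_rows(
  dp=[
    [-0.54, -0.84, 0],
    [0, 0, 0],
    [0, 0, 0],
  ],
  yaw=[0, 0, 0],
)

```text
t: 9.08
ee_pos: [543.1, 7.8, 167.3]
orientation: [3.013, -0.891, -0.0]
ft_force: [0.1, 0.6, -0.3]
width: 0.5
grasp_force: 0.0
```

play_rows(
  dp=[
    [-0.54, -0.84, 0],
    [0, 0, 0],
    [0, 0, 0],
  ],
  yaw=[0, 0, 0],
)

```text
t: 9.33
ee_pos: [542.6, 7.0, 167.3]
orientation: [-3.013, 0.891, 0.0]
ft_force: [0.1, -0.6, -0.1]
width: 0.8
grasp_force: 0.0
```

play_rows(
  dp=[
    [-0.4, -0.6, 0],
    [0, 0, 0],
    [0, 0, 0],
  ],
  yaw=[0, 0, 0],
)

```text
t: 9.58
ee_pos: [542.4, 6.6, 167.4]
orientation: [-3.012, 0.891, -0.001]
ft_force: [1.3, 1.8, -0.7]
width: 0.5
grasp_force: 1.0
```

play_rows(
  dp=[
    [-0.4, -0.6, 0],
    [0, 0, 0],
    [0, 0, 0],
  ],
  yaw=[0, 0, 0],
)

```text
t: 9.83
ee_pos: [542.3, 6.4, 167.4]
orientation: [-3.011, 0.891, -0.001]
ft_force: [1.9, 5.0, -1.2]
width: 0.6
grasp_force: 2.5
```

play_rows(
  dp=[
    [-0.4, -0.6, 0],
    [0, 0, 0],
    [0, 0, 0],
  ],
  yaw=[0, 0, 0],
)

```text
t: 10.08
ee_pos: [542.2, 6.2, 167.5]
orientation: [-3.01, 0.891, -0.002]
ft_force: [3.1, 6.8, -1.4]
width: 0.4
grasp_force: 3.7
```

play_rows(
  dp=[
    [-0.3, -0.5, 0],
    [0, 0, 0],
    [0, 0, 0],
  ],
  yaw=[0, 0, 0],
)

```text
t: 10.33
ee_pos: [542.2, 6.1, 167.5]
orientation: [-3.01, 0.891, -0.002]
ft_force: [4.0, 8.9, -2.4]
width: 0.6
grasp_force: 4.7
```

C held 9.8 N, so it's sound. B must be the loose one, and I go to its inner end.

play_rows(
  dp=[
    [2.5, 4, 0],
    [2.5, 4, 0],
    [0, 0, 25],
    [0, 0, 25],
    [0, 0, 15],
    [0, 0, 0],
  ],
  yaw=[0, 0, 0, 0, 0, 0],
)

```text
t: 10.83
ee_pos: [548.1, 12.6, 235.6]
orientation: [-3.012, 0.891, -0.009]
ft_force: [0.9, 0.1, -0.1]
width: 0.6
grasp_force: 0.0
```

play_rows(
  dp=[
    [6, 4, 0],
    [6, 4, 0],
    [6, 4, 0],
    [6, 4, 0],
    [6, 4, 0],
    [6, 4, 0],
    [6, 4, 0],
    [6, 4, 0],
  ],
  yaw=[7, 7, 7, 7, 7, 7, 7, 7],
)

```text
t: 11.5
ee_pos: [593.8, 44.8, 231.0]
orientation: [3.076, 0.637, -0.003]
ft_force: [0.5, -0.5, 0.6]
width: 0.7
grasp_force: 0.0
```

play_rows(
  dp=[
    [6, 3, 0],
    [6, 3, 0],
    [6, 3, 0],
    [6, 3, 0],
    [0, 0, 0],
    [0, 0, 0],
    [0, 0, 0],
  ],
  yaw=[7, 7, 7, 7, 0, 0, 0],
)

```text
t: 12.08
ee_pos: [617.4, 56.5, 231.5]
orientation: [-2.837, -1.348, 0.002]
ft_force: [-1.3, 1.0, -0.7]
width: 0.6
grasp_force: 0.0
```

play_rows(
  dp=[
    [0, 0, -25],
    [0, 0, -25],
    [0, 0, -12],
    [0, 0, -3],
    [0, 0, 0],
    [0, 0, 0],
  ],
  yaw=[0, 0, 0, 0, 0, 0],
)

```text
t: 12.58
ee_pos: [618.6, 56.7, 168.1]
orientation: [2.835, 1.352, 0.001]
ft_force: [0.2, 0.4, 0.3]
width: 0.6
grasp_force: 0.0
```

play_rows(
  dp=[
    [0.8, -0.6, 0],
    [0.8, -0.6, 0],
    [0.8, -0.6, 0],
    [0.8, -0.6, 0],
    [0.8, -0.6, 0],
    [0, 0, 0],
  ],
  yaw=[0, 0, 0, 0, 0, 0],
)

```text
t: 13.08
ee_pos: [622.4, 53.6, 167.5]
orientation: [2.835, 1.353, 0.001]
ft_force: [0.1, -0.6, -0.2]
width: 0.4
grasp_force: 0.0
```

play_rows(
  dp=[
    [0.8, -0.6, 0],
    [0.8, -0.6, 0],
    [0, 0, 0],
  ],
  yaw=[0, 0, 0],
)

```text
t: 13.33
ee_pos: [623.9, 52.4, 167.3]
orientation: [2.835, 1.353, 0.0]
ft_force: [0.2, 0.1, 0.1]
width: 0.9
grasp_force: 0.0
```

play_rows(
  dp=[
    [0.8, -0.6, 0],
    [0.8, -0.6, 0],
    [0, 0, 0],
  ],
  yaw=[0, 0, 0],
)

```text
t: 13.58
ee_pos: [625.5, 51.2, 167.3]
orientation: [2.835, 1.353, 0.0]
ft_force: [-0.6, -0.9, -0.4]
width: 0.7
grasp_force: 0.0
```

play_rows(
  dp=[
    [0.8, -0.6, 0],
    [0, 0, 0],
  ],
  yaw=[0, 0],
)

```text
t: 13.75
ee_pos: [626.3, 50.6, 167.4]
orientation: [2.835, 1.353, 0.0]
ft_force: [-0.1, -0.7, 0.9]
width: 0.6
grasp_force: 0.0
```

play_rows(
  dp=[
    [0.8, -0.6, 0],
    [0.8, -0.6, 0],
    [0, 0, 0],
  ],
  yaw=[0, 0, 0],
)

```text
t: 14.0
ee_pos: [627.4, 49.8, 167.3]
orientation: [-2.834, -1.353, 0.001]
ft_force: [-1.8, 2.1, 1.2]
width: 0.7
grasp_force: 1.7
```

play_rows(
  dp=[
    [0.8, -0.6, 0],
    [0.8, -0.6, 0],
    [0, 0, 0],
  ],
  yaw=[0, 0, 0],
)

```text
t: 14.25
ee_pos: [629.4, 48.4, 167.3]
orientation: [-2.835, -1.354, -0.0]
ft_force: [-1.6, 4.1, 0.8]
width: 0.2
grasp_force: 1.6
```

B gives way at about 4.4 N, so it's the loose nut. I swing it round the arc.

play_rows(
  dp=[
    [1.5, -0.4, 0],
    [1.5, -0.4, 0],
    [1.4, -0.7, 0],
    [1.4, -0.7, 0],
    [1.3, -0.8, 0],
    [1.3, -0.9, 0],
    [0, 0, 0],
  ],
  yaw=[-2.5, -2.5, -2.5, -2.5, -2.5, -2.5, 0],
)

```text
t: 14.83
ee_pos: [638.2, 44.3, 167.3]
orientation: [2.988, 0.969, 0.001]
ft_force: [-1.1, 1.9, 0.2]
width: 0.5
grasp_force: 1.0
```

play_rows(
  dp=[
    [1.25, -0.9, 0],
    [1.25, -1, 0],
    [1.2, -1, 0],
    [1.2, -1.1, 0],
    [0.9, -1, 0],
    [0.9, -1, 0],
    [0, 0, 0],
  ],
  yaw=[-2.5, -2.5, -2.5, -2.5, -2, -2, 0],
)

```text
t: 15.42
ee_pos: [645.0, 38.4, 167.4]
orientation: [3.083, 0.601, 0.002]
ft_force: [0.7, 1.7, -0.2]
width: 0.2
grasp_force: 1.2
```

play_rows(
  dp=[
    [-2, 4, 0],
    [-2, 4, 0],
    [0, 0, 30],
    [0, 0, 30],
    [0, 0, 25],
    [-22, 23, 0],
    [-22, 23, 0],
    [-22, 23, 0],
  ],
  yaw=[0, 0, 0, 0, 0, 3, 3, 3],
  gripper=1,
)

```text
t: 16.08
ee_pos: [573.8, 115.8, 253.0]
orientation: [3.025, 0.844, 0.002]
ft_force: [-0.7, 0.7, -0.1]
width: 0.3
grasp_force: 0.0
```

play_rows(
  dp=[
    [-22, 23, 0],
    [-22, 23, 0],
    [-22, 23, 0],
    [-22, 23, 0],
    [-22, 23, 0],
    [-22, 23, 0],
    [-22, 23, 0],
    [0, 0, 0],
  ],
  yaw=[3, 3, 3, 3, 2, 0, 0, 0],
  gripper=0,
)

```text
t: 16.75
ee_pos: [417.1, 278.9, 252.5]
orientation: [-2.899, -1.21, 0.001]
ft_force: [-0.2, 0.6, -0.3]
width: 50.0
grasp_force: 0.0
```

play_rows(
  dp=[
    [0, 0, 0],
    [0, 0, 0],
    [0, 0, 0],
    [0, 0, 0],
  ],
  yaw=[0, 0, 0, 0],
)

```text
t: 17.08
ee_pos: [421.2, 275.7, 252.4]
orientation: [2.903, 1.201, 0.0]
ft_force: [0.9, -0.3, 0.6]
width: 76.9
grasp_force: 0.0
```

Run:
```python
from h import *
np.set_printoptions(precision=2,suppress=True)
o=ctrl.get_obs(); print(o['t'],o['ee_pos'],o['qvel'],o['qpos'][5])
p,T=cam('wrist'); save(p,'w2.png')
for n,z in [('cap_mid',25)]:
    for r in models.landmark_of(p,n)[:4]:
        uv=r['location'];print(n,round(r['conf'],2),np.array(uv),atz(p,T,uv,z)[0],depth(p,T,uv)[0],p['pixels'][int(uv[1]),int(uv[0])])
# black cap top: depth cloud near z=50
v,u=np.mgrid[0:480,0:640]; uv=np.c_[u.ravel(),v.ravel()]; X=depth(p,T,uv); c=p['pixels'].reshape(-1,3)
m=(abs(X[:,2]-50)<6)&(np.hypot(X[:,0]-430,X[:,1]-287)<35)&(c.max(1)<90)
print('top pts',m.sum(),X[m].mean(0),X[m].min(0),X[m].max(0))
p,T=cam('top'); i=p['pixels'][120:300,140:380,::-1]; cv2.imwrite('pics/t2.png',cv2.resize(i,None,fx=3,fy=3,interpolation=2))
```

```text
17.0833 [421.2  275.69 252.35] [-0.  0.  0.  0.  0.  0.] 1.3421311983477666
cap_mid 0.96 [315.2 266. ] [377.19 234.91  25.  ] [383.77 241.3   51.25] [ 27 105  42]
cap_mid 0.7 [316.3 204.5] [430.75 286.49  25.  ] [433.7  289.39  51.04] [46 43 43]
top pts 580 [429.3  287.17  50.6 ] [414.68 272.87  44.07] [443.23 301.55  53.08]
```

View pics/t2.png

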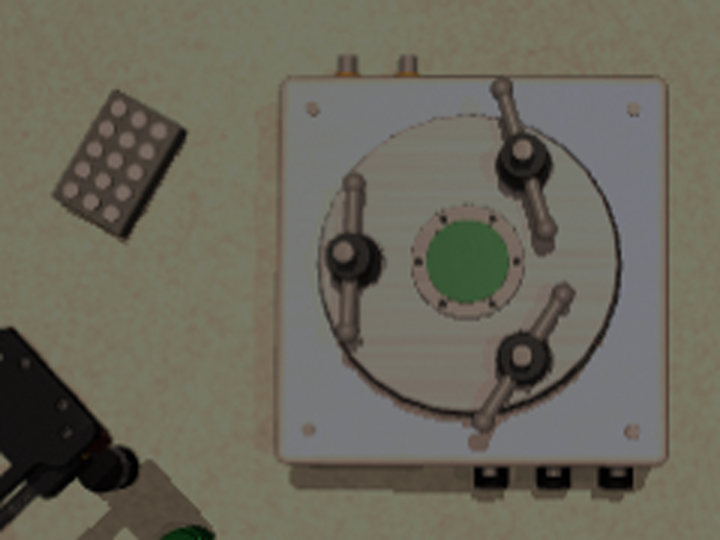

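View pics/w2.png

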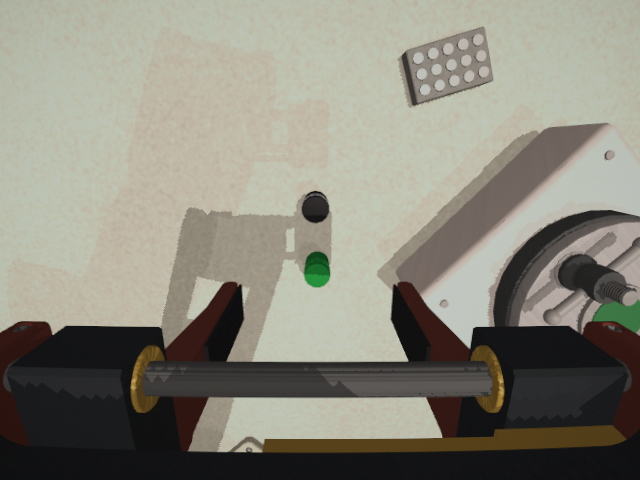

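B's bar now lies at about 15° in the crop, (503,88)-(545,240), against 52° before, so it has turned about 36° clockwise. A and C are unchanged. The cap is at (430,287), so I pick it up.

play_rows(
  dp=[
    [3, 4, 0],
    [3, 4, 0],
    [3, 3, 0],
    [0, 0, -30],
    [0, 0, -30],
    [0, 0, -30],
    [0, 0, -30],
    [0, 0, 0],
  ],
  yaw=[0, 0, 0, 0, 0, 0, 0, 0],
  gripper=0,
)

```text
t: 17.9
ee_pos: [426.6, 285.8, 127.5]
orientation: [2.9, 1.203, -0.014]
ft_force: [-0.9, -0.7, -0.7]
width: 87.9
grasp_force: 0.0
```

play_rows(
  dp=[
    [0, 0, -25],
    [0, 0, -25],
    [0, 0, -25],
    [0, 0, -20],
    [0, 0, -15],
    [0, 0, -10],
    [0, 0, 0],
    [0, 0, 0],
  ],
  yaw=[0, 0, 0, 0, 0, 0, 0, 0],
)

```text
t: 18.57
ee_pos: [430.0, 287.8, 12.9]
orientation: [-2.902, -1.203, -0.001]
ft_force: [0.7, 0.4, 1.3]
width: 88.3
grasp_force: 0.0
```

play_rows(
  dp=[
    [0, 0, 0],
    [0, 0, 0],
    [0, 0, 0],
    [0, 0, 0],
    [0, 0, 0],
    [0, 0, 0],
    [0, 0, 0],
    [0, 0, 0],
  ],
  yaw=[0, 0, 0, 0, 0, 0, 0, 0],
  gripper=1,
)

```text
t: 19.23
ee_pos: [429.4, 287.4, 12.4]
orientation: [-2.902, -1.203, 0.0]
ft_force: [-0.1, 0.5, 0.1]
width: 37.9
grasp_force: 0.0
```

play_rows(
  dp=[
    [0, 0, 0],
    [0, 0, 0],
    [0, 0, 0],
    [0, 0, 0],
  ],
  yaw=[0, 0, 0, 0],
)

```text
t: 19.57
ee_pos: [429.4, 287.4, 12.3]
orientation: [2.902, 1.203, -0.0]
ft_force: [1.4, -0.4, 0.6]
width: 30.3
grasp_force: 30.0
```

play_rows(
  dp=[
    [0, 0, 15],
    [0, 0, 35],
    [0, 0, 40],
    [0, 0, 40],
    [0, 0, 40],
    [0, 0, 40],
    [0, 0, 40],
    [0, 0, 30],
  ],
  yaw=[0, 0, 0, 0, 0, 0, 0, 0],
)

```text
t: 20.23
ee_pos: [429.8, 287.7, 295.9]
orientation: [-2.901, -1.203, -0.005]
ft_force: [0.4, 1.1, -0.1]
width: 30.1
grasp_force: 30.0
```

play_rows(
  dp=[
    [8, -16, 0],
    [15, -30, 0],
    [15, -30, 0],
    [15, -30, 0],
    [15, -30, 0],
    [15, -30, 0],
    [15, -30, 0],
    [15, -30, 0],
  ],
  yaw=[0, 0, 0, 0, 0, 0, 0, 0],
)

```text
t: 20.9
ee_pos: [542.6, 59.8, 292.2]
orientation: [-2.902, -1.203, 0.0]
ft_force: [0.3, 1.2, -1.1]
width: 30.3
grasp_force: 30.0
```

play_rows(
  dp=[
    [15, -30, 0],
    [15, -30, 0],
    [10, -20, 0],
    [0, 0, 0],
    [0, 0, 0],
    [0, 0, 0],
  ],
  yaw=[0, 0, 0, 0, 0, 0],
)

```text
t: 21.4
ee_pos: [581.8, -18.1, 291.9]
orientation: [-2.901, -1.203, 0.001]
ft_force: [0.2, -0.2, -0.4]
width: 30.1
grasp_force: 30.0
```

```bash
cat > m.py <<'E'
from h import *
import sys
np.set_printoptions(precision=2,suppress=True)
o=ctrl.get_obs(); print(o['t'],o['ee_pos'],o['qvel'].max(),o['qpos'][5],o['width'])
p,T=cam('wrist'); save(p,sys.argv[1])
for n,z in [('bar_1',176),('stud_top_1',207),('cap_mid',o['ee_pos'][2]+12.7)]:
    for r in models.landmark_of(p,n)[:4]:
        uv=r['location'];print(n,round(r['conf'],2),np.array(uv),atz(p,T,uv,z)[0],depth(p,T,uv)[0])
v,u=np.mgrid[0:480,0:640]; uv=np.c_[u.ravel(),v.ravel()]; X=depth(p,T,uv)
for S in [(557.4,110.3),(617.1,15),(504.2,10)]:
    m=(abs(X[:,2]-207)<5)&(np.hypot(X[:,0]-S[0],X[:,1]-S[1])<14)
    if m.sum(): print('stud depth',m.sum(),X[m].mean(0),(X[m].min(0)+X[m].max(0))/2)
E
python3 m.py w3.png
```

```text
21.4 [581.8  -18.12 291.95] 0.01825474031963847 0.7330066455260811 30.08895906358334
bar_1 0.96 [319.8 185.4] [616.75  14.12 176.  ] [618.86  16.55 206.92]
bar_1 0.58 [179.8 151.7] [557.36 111.29 176.  ] [563.18 105.71 196.69]
bar_1 0.55 [230.5 283.3] [501.73   9.31 176.  ] [511.13  11.18 195.54]
bar_1 0.39 [273.1 186.2] [589.69  40.29 176.  ] [586.46  40.58 156.43]
stud_top_1 0.98 [321.9 189.4] [617.92  13.48 207.  ] [617.97  13.54 207.72]
stud_top_1 0.96 [167.7 150.1] [560.9  109.77 207.  ] [561.03 109.64 207.43]
stud_top_1 0.58 [223.1 296.5] [504.01   9.08 207.  ] [504.26   9.13 207.48]
cap_mid 0.8 [ 63.1 187.3] [544.69 104.75 304.65] [387.92 223.    46.42]
stud depth 294 [559.61 108.66 206.95] [559.14 109.34 205.95]
stud depth 251 [617.54  13.98 207.23] [617.52  13.75 206.42]
stud depth 205 [506.56  10.93 206.71] [505.94  10.85 205.67]
```

View pics/w3.png

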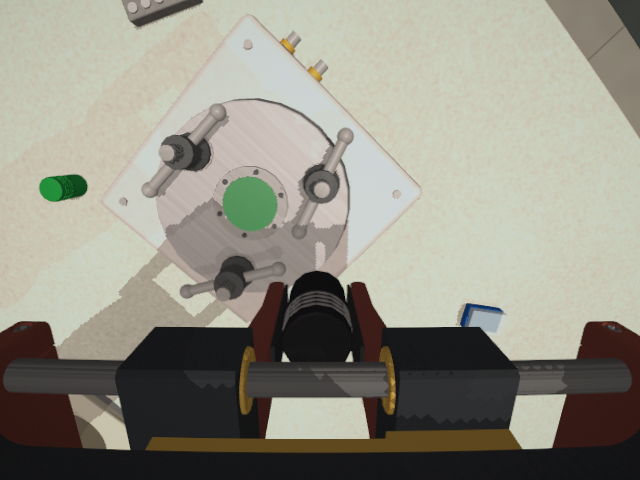

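B's stud is at wrist (321,188), which is (617.5,14). The cap sits centred and upright between the fingers at (318,320).

play_rows(
  dp=[
    [6, 5, 0],
    [10, 9, 0],
    [10, 9, 0],
    [7, 6, 0],
    [3, 3, 0],
    [0, 0, -20],
    [0, 0, -25],
    [0, 0, -15],
  ],
  yaw=[0, 0, 0, 0, 0, 0, 0, 0],
)

```text
t: 22.27
ee_pos: [618.0, 14.0, 230.2]
orientation: [-2.901, -1.204, 0.003]
ft_force: [-0.5, -0.2, -0.9]
width: 29.9
grasp_force: 30.0
```

play_rows(
  dp=[
    [0, 0, 0],
    [0, 0, 0],
    [0, 0, 0],
  ],
  yaw=[0, 0, 0],
)

```text
t: 22.52
ee_pos: [619.2, 13.6, 233.3]
orientation: [2.901, 1.203, 0.002]
ft_force: [-1.2, 0.1, -1.1]
width: 30.3
grasp_force: 30.0
```

Run:
```python
from h import *
np.set_printoptions(precision=2,suppress=True)
print(ctrl.get_obs()['ee_pos'])
p,T=cam('side'); i=p['pixels'][170:300,230:380,::-1]; cv2.imwrite('pics/s4.png',cv2.resize(i,None,fx=4,fy=4,interpolation=2))
p,T=cam('wrist')
v,u=np.mgrid[0:480,0:640]; uv=np.c_[u.ravel(),v.ravel()]; X=depth(p,T,uv); z=ctrl.get_obs()['ee_pos'][2]+37.7
m=(abs(X[:,2]-z)<3)&(np.hypot(X[:,0]-617.5,X[:,1]-14)<19)
Q=X[m]; print(m.sum(),Q.mean(0)); 
if m.sum()>20: print((Q.min(0)+Q.max(0))/2,Q.max(0)-Q.min(0))
```

```text
[619.22  13.59 233.32]
3312 [620.37  15.13 271.78]
[618.99  14.46 271.49] [33.2  36.53  5.94]
```

View pics/s4.png

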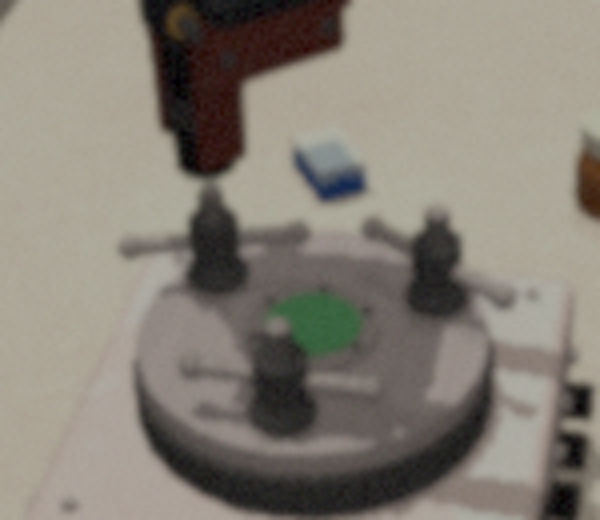

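In the side crop the cap is directly above stud B, at (210,175). I shift it -1.5 mm in x and lower it.

play_rows(
  dp=[
    [-1.5, 0, -4],
    [0, 0, -4],
    [0, 0, -4],
    [0, 0, -4],
    [0, 0, -2],
    [0, 0, 0],
  ],
  yaw=[0, 0, 0, 0, 0, 0],
)

```text
t: 23.12
ee_pos: [616.5, 13.4, 213.5]
orientation: [-2.902, -1.203, 0.002]
ft_force: [0.3, -0.6, -0.7]
width: 30.4
grasp_force: 30.0
```

play_rows(
  dp=[
    [0, 0, -3],
    [0, 0, -3],
    [0, 0, -3],
    [0, 0, -2],
    [0, 0, 0],
    [0, 0, 0],
  ],
  yaw=[0, 0, 0, 0, 0, 0],
)

```text
t: 23.62
ee_pos: [616.9, 13.4, 203.2]
orientation: [-2.902, -1.203, 0.0]
ft_force: [-0.3, 0.4, -1.2]
width: 30.4
grasp_force: 30.0
```

play_rows(
  dp=[
    [0, 0, -1],
    [0, 0, 0],
    [0, 0, 0],
  ],
  yaw=[0, 0, 0],
)

```text
t: 23.87
ee_pos: [617.0, 13.4, 202.4]
orientation: [2.902, 1.203, 0.0]
ft_force: [0.4, 0.1, 0.2]
width: 29.7
grasp_force: 30.0
```

play_rows(
  dp=[
    [0, 0, -0.7],
    [0, 0, 0],
    [0, 0, 0],
  ],
  yaw=[0, 0, 0],
)

```text
t: 24.12
ee_pos: [616.9, 13.4, 201.6]
orientation: [-2.902, -1.203, 0.0]
ft_force: [-0.2, 0.3, -0.5]
width: 30.6
grasp_force: 30.0
```

play_rows(
  dp=[
    [0, 0, 0],
    [0, 0, 0],
    [0, 0, 0],
    [0, 0, 0],
    [0, 0, 0],
    [0, 0, 0],
    [0, 0, 0],
    [0, 0, 0],
  ],
  yaw=[0, 0, 0, 0, 0, 0, 0, 0],
  gripper=0,
)

```text
t: 24.78
ee_pos: [616.9, 13.4, 201.7]
orientation: [-2.902, -1.203, -0.0]
ft_force: [-0.2, 0.5, -0.2]
width: 80.1
grasp_force: 0.0
```

play_rows(
  dp=[
    [0, 0, 15],
    [0, 0, 25],
    [0, 0, 30],
    [0, 0, 30],
    [-20, -20, 0],
    [-25, -25, 0],
    [-10, -10, 0],
    [0, 0, 0],
  ],
  yaw=[0, 0, 0, 0, 0, 0, 0, 0],
)

```text
t: 25.45
ee_pos: [560.0, -43.2, 301.9]
orientation: [2.903, 1.2, -0.001]
ft_force: [0.3, 0.6, 0.0]
width: 88.2
grasp_force: 0.0
```

play_rows(
  dp=[
    [0, 0, 0],
    [0, 0, 0],
    [0, 0, 0],
  ],
  yaw=[0, 0, 0],
)

```text
t: 25.7
ee_pos: [562.7, -41.0, 301.5]
orientation: [-2.902, -1.204, -0.0]
ft_force: [-0.8, 0.4, -0.2]
width: 87.9
grasp_force: 0.0
```

```bash
python3 m.py w5.png
python3 - <<'E'
from h import *
np.set_printoptions(precision=2,suppress=True)
p,T=cam('wrist')
v,u=np.mgrid[0:480,0:640]; uv=np.c_[u.ravel(),v.ravel()]; X=depth(p,T,uv)
m=(abs(X[:,2]-239)<4)&(np.hypot(X[:,0]-617.5,X[:,1]-14)<22); Q=X[m]
print(m.sum(),Q.mean(0),(Q.min(0)+Q.max(0))/2,Q.max(0)-Q.min(0))
A=np.c_[Q[:,:2],np.ones(len(Q))]; print('tilt',np.linalg.lstsq(A,Q[:,2],rcond=None)[0][:2])
E
```

```text
25.7 [562.73 -40.98 301.45] 0.003619571249871551 0.6900916143831304 87.87349477657945
bar_1 0.83 [228.1 243.7] [504.91  11.4  176.  ] [511.02  11.5  191.8 ]
bar_1 0.8 [181.4 113. ] [559.79 109.06 176.  ] [562.49 104.51 189.7 ]
stud_top_1 0.88 [217.8 255.9] [503.56  10.81 207.  ] [503.61  10.81 207.12]
stud_top_1 0.74 [166.3 106.3] [561.8  109.39 207.  ] [562.11 108.84 208.46]
cap_mid 0.71 [ 65.2 164.8] [534.46  86.7  314.15] [385.15 220.42  40.88]
stud depth 303 [559.51 108.42 207.08] [558.92 108.92 205.81]
stud depth 215 [506.35  10.36 206.97] [505.58  10.29 205.86]
1713 [615.99  12.97 238.98] [615.82  12.98 238.64] [29.76 28.85  5.83]
tilt [-0. -0.]
```

View pics/w5.png

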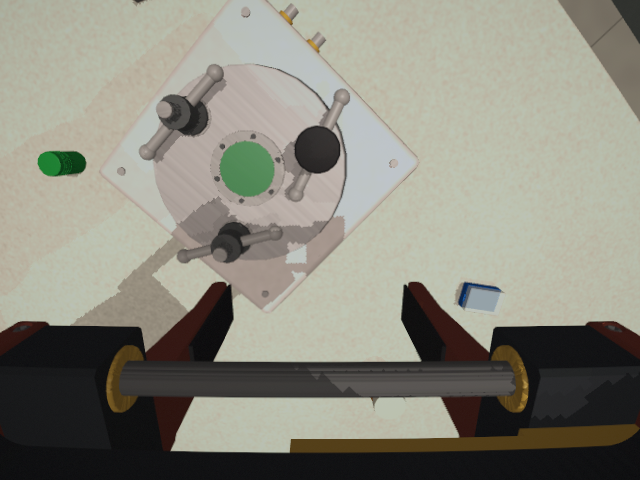

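The cap is at (318,150) over nut B. Its top is at z = 239 as expected, it's level, and it's about 2 mm from the axis. The robot is clear of everything.

```bash
python3 -c "
from workcell import ticket
print(ticket.close_job())"
```

```text
the job is handed in; nothing more can be done
None
```

The job is handed in, with no verdict returned: the loose nut (far right of the lid, seen from the robot) was swung about 35° clockwise and the marker cap released over its stud, right down, level and about 2 mm off its axis, while the other two nuts held firm at 9.5–10 N.

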